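# Make up two field sampling kits on the microscopy bench

## Task

Make up the two field kits: the orange tray gets the blue-capped dropper bottle in its shorter end bay, the red slide box in its long middle bay and the purple-lidded sample pot in its other end bay; the blue tray gets the green-capped dropper bottle in its short bay and the yellow cover-glass box in its longer bay. Set each thing down (do not drop it) upright and flat on the floor of its bay, let go of it and leave it at rest. Leave the black-capped bottle, the roll of tape and the grey-lidded tub standing where they are.

Things in the scene. Friction and masses are not known exactly. Their poses are not given: they have to be found in the camera images.
- orange_tray: Orange tray, fixed to the bench, 78 x 240 mm, long side along its y, yaw within 0.25 rad. Floor 2 mm thick; rim and dividers 3 mm thick, tops 9 mm above the bench. Origin: centre of underside; x across, y along, z up. Bays 72 mm across, centred on x = 0. Their lengths along y: bottle bay 54 mm, centre y -90 mm; slide-box bay 104 mm, centre y -8 mm; pot bay 70 mm, centre y +82 mm.
- blue_tray: Blue tray, fixed to the bench, 78 x 149 mm, long side along its y, yaw within 0.25 rad. Floor 2 mm thick; rim and dividers 3 mm thick, tops 9 mm above the bench. Origin: centre of underside; x across, y along, z up. Bays 72 mm across, centred on x = 0. Their lengths along y: bottle bay 54 mm, centre y -44.5 mm; cover-glass bay 86 mm, centre y +28.5 mm.
- blue_bottle: Dropper bottle, upright: white squeeze body 30 mm diameter with a paper label, 42 mm high, then a blue screw cap 24 mm diameter narrowing to a nozzle; 64 mm high in all, about 35 g. Origin: centre of its underside; z up. Goes in the orange tray.
- slide_box: Red carton of microscope slides with a white paper patch on top, 50 mm (its x) by 80 mm (its y) by 36 mm high, rigid, about 200 g. Origin: centre of its underside; z up. Lies with its long side along the tray's long side in the orange tray.
- sample_pot: Round pale grey pot, 44 mm diameter (42 mm at the foot), with a 12 mm high purple lid 44 mm diameter; 42 mm high in all, about 45 g. Origin: centre of its underside; z up. Goes in the orange tray.
- green_bottle: Dropper bottle, upright: white squeeze body 30 mm diameter with a paper label, 42 mm high, then a green screw cap 24 mm diameter narrowing to a nozzle; 64 mm high in all, about 35 g. Origin: centre of its underside; z up. Goes in the blue tray.
- cover_box: Yellow carton of cover glasses with a white paper patch on top, 46 mm (its x) by 62 mm (its y) by 36 mm high, rigid, about 120 g. Origin: centre of its underside; z up. Lies with its long side along the tray's long side in the blue tray.
- black_bottle: Dropper bottle, upright: white squeeze body 30 mm diameter with a paper label, 42 mm high, then a black screw cap 24 mm diameter narrowing to a nozzle; 64 mm high in all, about 35 g. Origin: centre of its underside; z up. Not wanted: it stays where it stands among the stock.
- tape_roll: Roll of yellowish tape lying flat, 96 mm outside and 72 mm inside diameter, 24 mm high, loose. Origin: centre of its underside. Stays where it is.
- tub: White round tub with a grey lid, 94 mm diameter, 68 mm high, loose. Origin: centre of its underside. Stays where it is.
There are look-alikes about, which are no part of the job. Of the things that look like the cover_box, the larger one is meant.

How it is judged:
By the outcome, as a careful person would: the job done as asked, in the order asked, and still so for the second after the job is handed in, with the robot touching nothing.
It also fails if it takes over 136 s, if anything falls off the work surface, if the arm or the gripper's body presses on something with over 40 N, if the wrist force passes 120 N, or if a joint passes its speed limit or range.

## Robot

A 6-joint arm with a two-finger parallel gripper is mounted at the origin on the work surface. World frame = base frame: x ahead of the robot, y to its left, z up, the work surface at z = 0. Lengths are in m, angles in rad, forces in N, time in s.
With the tool pointing down it reaches from about 0.375 to 0.9 m from the base axis. Payload 3.1 kg.
Tool frame: the origin (TCP) lies between the finger pads; the fingertips stand 19 mm ahead of it and the grasp point (between the pads) is the TCP; z points along the fingers, y is the direction in which the jaws open and shut (so a half turn about z gives the same grasp; the last joint's range is limited). The gripper opens to 85 mm and grips with 20 to 120 N. Pads are 22 mm wide; open, the fingers measure 114 mm over their backs; the gripper's body (76 mm by 85 mm) begins 54 mm behind the grasp point. The pads swing forward as they close: fully open they stand 13 mm farther back than shut.
Start: joints at [0.961, 0.527, 1.433, -0, 1.181, -0.178], TCP at [0.262, 0.568, 0.25] pointing down, gripper open.
Joint ranges: [-3.08, 3.08], [-0.75, 2.2], [0.22, 2.44], [-1.43, 4.57], [0, 2.65], [-2.85, 2.85]. Speed limits (rad/s): [2.79, 2.79, 3.14, 3.14, 3.14, 3.14].

## Interface

Orientations are given as a unit quaternion [x, y, z, w].
In Python, from station import manip, optics, job gives the robot as it stands.
- The arm moves only by the shell command python3 -m inch 'ROWS' [OPENING] [FORCE]. ROWS is JSON, one flat list of numbers, 4 for each row, row after row: the shift along the world's x, y, z in cm, then the turn about the world's z in rad. A call has 1 to 20 rows; each row shifts and turns the commanded pose from where the row before left it; what a row does not reach is not made up. A row lasts 1/8 s, in which the tool goes at most 62.5 mm and 10.7 degrees, less where a joint would pass 70% of its speed; a pose out of reach is approached as far as the arm can. A call with a gripper value outside its range is refused whole. OPENING is the opening in per cent of the stroke, from 0 (shut) to 100 (fully open), set as the call begins (- or left out, the last holds). The fingers move at their own pace and stop on an object; FORCE is the grip in N (left out, the last holds). Time passes only in rows, so rows that do not move let the fingers close. It gives the time, the measured TCP pose, the force and the opening at its end, in the units of the state.
- manip.sense(): the state, without advancing time (a new reading comes with each control period).
- optics.snapshot(name): name is "scene" or "top" or "wrist"; returns (picture, depth): 400x640x3 uint8, red, green, blue; 400x640 float32, m along the optical axis (not along the pixel's ray), 0 where there is no reading.
- optics.camera_model(name): a dict with "mtx" (3x3 intrinsics, pixels), "camera_from_world" (4x4, takes a point from world to camera coordinates); the wrist camera has in their place "tool_from_camera" (4x4, takes a point from camera to tool coordinates, whose origin is the TCP and whose axes are the flange's). Camera axes: x right, y up, looking along -z (the intrinsics and any distortion apply to the point x, -y, -z); pixel columns grow to the right and rows downward; lengths in m; the calibration is good to about 2 mm. A picture is of the moment at which its call begins: read the wrist's pose just before it. camera_model takes no time and is no camera call.
- job.sign_off(): hands the job in, once; it reports no verdict.
The state is a dict: "t": time; "q": joint angles; "qd": joint speeds; "tau": joint torques, N m; "tcp_pos": TCP position; "tool_rot": TCP orientation; "force": force on the tool from outside, world axes, zero at the start; "ft_torque": the same for the moment, N m; "finger_gap": opening from 0.0 (shut) to 1.0 (fully open).
Only numpy, scipy, OpenCV 4.12 (cv2) and the standard library are available. Lean on these libraries where they do the work, as an engineer would, in place of code of your own. Each camera call takes 0.05 s, during which the arm holds its last target.

## Working session

There is one attempt and no reset: what is moved stays moved. The work goes in short steps, Python scripts to look and compute and a shell command to move; the robot and the scene stay as the last step left them, time stands still between calls to the robot, and variables do not carry over. Pictures are saved under pics/ and viewed, and the job is handed in when it is done.

```bash
ls; mkdir -p pics; python3 - <<'E'
from station import manip, optics, job
import cv2,numpy as np
print(manip.sense())
for n in ("scene","top","wrist"):
    p,d=optics.snapshot(n); np.savez(f"pics/{n}0.npz",p=p,d=d); cv2.imwrite(f"pics/{n}0.png",p[:,:,::-1]); print(n,optics.camera_model(n))
E
```

```text
pics
{'t': 0.0, 'q': array([ 9.60491248e-01,  5.28466101e-01,  1.43389518e+00, -7.59464541e-06,
        1.18139808e+00, -1.78488179e-01]), 'qd': array([ 0.00023902,  0.00013683,  0.00054197,  0.00104196, -0.00124953,
        0.00088973]), 'tau': array([ 7.37724531e-04, -4.42344439e+01, -1.78028584e+01, -5.87301088e-05,
        8.47988413e-03,  9.95794124e-06]), 'tcp_pos': array([0.26115323, 0.56708464, 0.24933588]), 'tool_rot': array([ 2.14233336e-01,  9.76781912e-01, -1.00152963e-03, -4.13036922e-04]), 'force': array([ 0.14189743, -0.25317576,  0.49188873]), 'ft_torque': array([-0.01472813, -0.00186387,  0.00219428]), 'finger_gap': 0.997647462007182}
scene {'mtx': array([[419.56297298,   0.        , 319.09792204],
       [  0.        , 419.56297298, 195.25324868],
       [  0.        ,   0.        ,   1.        ]]), 'camera_from_world': array([[ 0.41252199,  0.91094596,  0.00175259, -0.26409236],
       [-0.75975737,  0.34299348,  0.5523805 ,  0.47803321],
       [ 0.50258765, -0.22920065,  0.83359025, -1.18477546],
       [ 0.        ,  0.        ,  0.        ,  1.        ]])}
top 
[... 356 characters left out ...]
     [-5.57797314e-02, -4.78914918e-04,  9.98442984e-01,
        -1.00654434e+00],
       [ 0.00000000e+00,  0.00000000e+00,  0.00000000e+00,
         1.00000000e+00]])}
wrist {'mtx': array([[311.671288  ,   0.        , 321.49457434],
       [  0.        , 311.671288  , 195.39421355],
       [  0.        ,   0.        ,   1.        ]]), 'tool_from_camera': array([[-2.37567635e-04,  9.51825907e-01,  3.06638855e-01,
         7.84799850e-02],
       [ 9.99999907e-01,  3.36649469e-04, -2.70233441e-04,
         4.10052843e-04],
       [-3.60444998e-04,  3.06638762e-01, -9.51825898e-01,
        -1.25578786e-01],
       [ 0.00000000e+00,  0.00000000e+00,  0.00000000e+00,
         1.00000000e+00]])}
```

View pics/scene0.png

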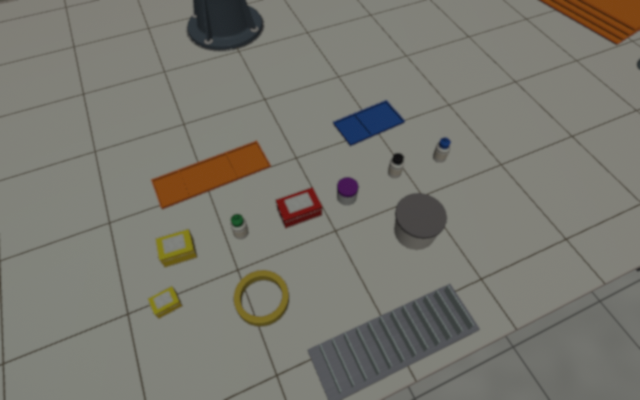

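View pics/top0.png

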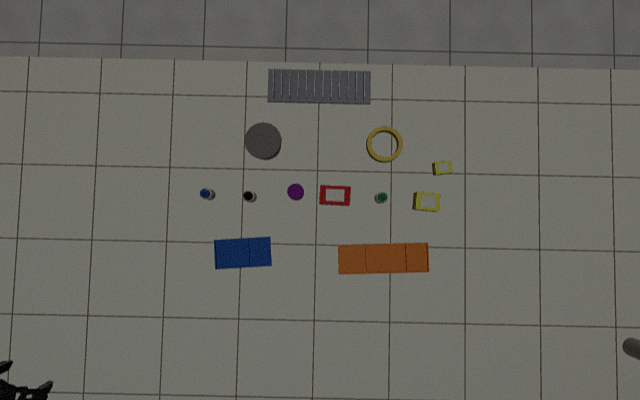

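View pics/wrist0.png

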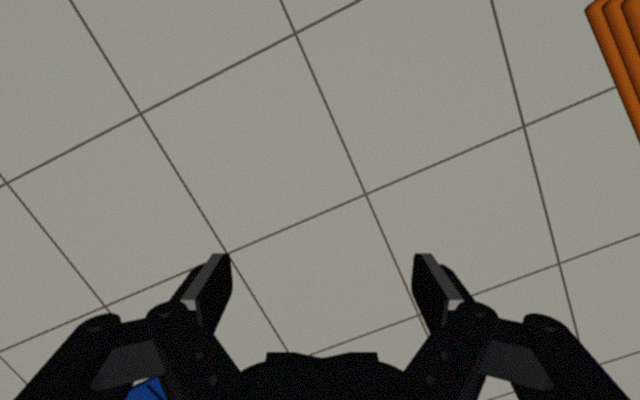

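The scene view shows the trays near the robot (orange about 210,172; blue about 368,122). Stock left to right: large yellow box (175,247), small yellow box (165,301), green bottle (238,224), red box (299,206), pot (347,190), black bottle (397,165), blue bottle (443,148). Next I'll measure from the top view.

```bash
cat > h.py <<'E'
import numpy as np, cv2
from scipy.spatial.transform import Rotation as R
from station import manip, optics
def cam(n,s=None):
    m=optics.camera_model(n); K=m['mtx']
    if n=='wrist':
        s=s or manip.sense(); T=np.eye(4);T[:3,:3]=R.from_quat(s['tool_rot']).as_matrix();T[:3,3]=s['tcp_pos']
        W=T@m['tool_from_camera']
    else: W=np.linalg.inv(m['camera_from_world'])
    return K,W
def ray(K,W,uv,z):
    uv=np.atleast_2d(uv).astype(float)
    d=np.c_[(uv[:,0]-K[0,2])/K[0,0],-(uv[:,1]-K[1,2])/K[1,1],-np.ones(len(uv))]@W[:3,:3].T
    o=W[:3,3]; t=(z-o[2])/d[:,2]
    return o+d*t[:,None]
def proj(K,W,P):
    c=(np.atleast_2d(P)-W[:3,3])@W[:3,:3]
    return np.c_[K[0,0]*c[:,0]/-c[:,2]+K[0,2],K[1,1]*-c[:,1]/-c[:,2]+K[1,2]]
HSV=dict(orange=((8,150,90),(18,255,255)),blue=((105,150,60),(125,255,255)),red=((174,120,60),(179,255,255)),red2=((0,150,60),(5,255,255)),
 purple=((135,100,40),(165,255,255)),green=((50,80,25),(85,255,255)),yellow=((24,110,90),(35,255,255)))
def blobs(p,c,amin=15):
    h=cv2.cvtColor(p,cv2.COLOR_RGB2HSV); m=cv2.inRange(h,*map(np.array,HSV[c]))
    if c=='red': m|=cv2.inRange(h,*map(np.array,HSV['red2']))
    cs,_=cv2.findContours(m,cv2.RETR_EXTERNAL,cv2.CHAIN_APPROX_NONE)
    return [k for k in cs if cv2.contourArea(k)>=amin]
E
python3 - <<'E'
from h import *
for n in('top','scene'):
  p=np.load(f'pics/{n}0.npz')['p']; d=np.load(f'pics/{n}0.npz')['d']; K,W=cam(n)
  for c in('orange','blue','red','purple','green','yellow'):
    for k in blobs(p,c):
        (u,v)=cv2.minAreaRect(k)[0]; 
        z={'orange':.009,'blue':.009,'red':.036,'yellow':.036,'purple':.042,'green':.055}[c]
        if c=='blue' and cv2.contourArea(k)<300: z=.055
        P=ray(K,W,k[:,0].astype(float),z)[:,:2]
        (x,y),(w,h),a=cv2.minAreaRect((P*1000).astype(np.float32))
        print(n,c,round(u),round(v),cv2.contourArea(k),'xy mm %.1f %.1f size %.1f %.1f ang %.1f'%(x,y,w,h,a))
p=np.load('pics/top0.npz')['p']
cv2.imwrite('pics/topcrop.png',cv2.resize(p[110:285,185:465,::-1],None,fx=2.85,fy=2.85,interpolation=cv2.INTER_CUBIC))
E
```

```text
top orange 383 258 2384.0 xy mm 487.6 -179.5 size 76.0 238.2 ang 3.0
top blue 242 252 1436.0 xy mm 494.0 194.4 size 74.4 147.0 ang 4.7
top blue 204 193 38.5 xy mm 647.0 287.7 size 18.4 17.1 ang 64.9
top red 335 195 502.5 xy mm 650.4 -47.6 size 47.0 78.2 ang 1.3
top purple 296 192 178.5 xy mm 656.7 55.2 size 39.0 38.9 ang 1.4
top green 382 197 47.0 xy mm 647.9 -166.9 size 19.8 20.0 ang 46.0
top yellow 427 201 363.0 xy mm 639.2 -288.3 size 60.9 44.9 ang 85.6
top yellow 443 167 173.5 xy mm 729.7 -328.9 size 32.4 43.6 ang 7.3
top yellow 392 149 49.0 xy mm 773.6 -195.9 size 38.2 87.4 ang 52.9
top yellow 372 137 21.0 xy mm 805.6 -142.8 size 19.2 67.9 ang 62.4
scene orange 211 174 3178.5 xy mm 490.3 -182.8 size 78.7 235.6 ang 2.5
scene orange 590 21 2404.5 xy mm 424.5 978.8 size 290.8 196.9 ang 65.8
scene blue 445 143 47.0 xy mm 652.0 281.6 size 15.6 22.9 ang 36.7
scene blue 369 122 1395.5 xy mm 497.8 189.9 size 74.1 144.2 ang 4.6
scene red 299 207 1009.0 xy mm 660.8 -51.6 size 78.4 62.2 ang 89.0
scene purple 348 187 266.0 xy mm 661.4 52.0 size 37.6 43.4 ang 64.2
scene green 236 220 90.0 xy mm 651.4 -171.9 size 20.9 21.2 ang 65.7
scene yellow 165 302 566.0 xy mm 741.8 -332.0 size 41.1 44.7 ang 6.0
scene yellow 260 298 2201.0 xy mm 798.8 -180.8 size 90.1 92.8 ang 70.9
scene yellow 175 248 967.5 xy mm 648.8 -290.9 size 62.8 61.8 ang 85.6
```

View pics/topcrop.png

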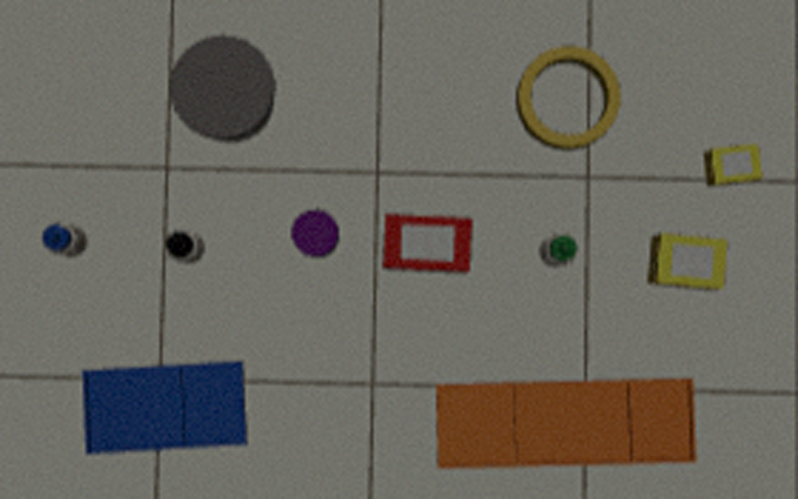

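```bash
python3 -m inch '[3.86,-3.71,-0.6,-0.142, 3.86,-3.71,-0.6,-0.142, 3.86,-3.71,-0.6,-0.142, 3.86,-3.71,-0.6,-0.142, 3.86,-3.71,-0.6,-0.142, 3.86,-3.71,-0.6,-0.142, 3.86,-3.71,-0.6,-0.142, 3.86,-3.71,-0.6,-0.142, 0,0,0,0, 0,0,0,0, 0,0,0,0]' 100 40
cat > look.py <<'E'
import sys
from h import *
def look(tag,stds=None):
    s=manip.sense(); p,d=optics.snapshot('wrist'); K,W=cam('wrist',s)
    np.savez(f'pics/{tag}.npz',p=p,d=d,W=W); cv2.imwrite(f'pics/{tag}.png',p[:,:,::-1])
    q=R.from_quat(s['tool_rot']).as_matrix()
    print('t %.2f tcp'%s['t'],(s['tcp_pos']*1000).round(1),'tooly ang %.3f'%np.arctan2(q[1,1],q[0,1]),'tilt',q[:,2].round(3),'gap %.3f'%s['finger_gap'],'F',s['force'].round(1))
    for c in('orange','blue','red','purple','green','yellow'):
      for k in blobs(p,c,60):
        for z in {'orange':(.009,),'blue':(.009,.055),'red':(.036,),'yellow':(.036,),'purple':(.042,.036),'green':(.055,)}[c]:
          (u,v)=cv2.minAreaRect(k)[0]
          P=ray(K,W,k[:,0],z)[:,:2]
          (x,y),(w,h),a=cv2.minAreaRect((P*1000).astype(np.float32))
          if max(w,h)>300: continue
          print(c,round(u),round(v),cv2.contourArea(k),'z%.3f xy mm %.1f %.1f size %.1f %.1f ang %.1f'%(z,x,y,w,h,a))
look(sys.argv[1])
E
python3 look.py w1
```

```text
t: 1.52
tcp_pos: [0.5691, 0.2719, 0.2023]
tool_rot: [0.705, 0.709, -0.0, -0.0]
force: [0.3, -0.3, 0.0]
finger_gap: 0.999
t 1.52 tcp [569.1 271.9 202.3] tooly ang 0.005 tilt [-0.001  0.    -1.   ] gap 0.999 F [ 0.3 -0.3  0. ]
blue 253 237 7919.5 z0.009 xy mm 494.7 194.7 size 77.9 149.2 ang 4.5
blue 253 237 7919.5 z0.055 xy mm 505.5 217.2 size 66.7 127.7 ang 4.5
blue 410 169 462.0 z0.009 xy mm 661.1 278.0 size 24.4 26.6 ang 47.5
blue 410 169 462.0 z0.055 xy mm 647.9 288.5 size 20.9 22.8 ang 47.5
purple 396 354 604.0 z0.042 xy mm 656.6 66.6 size 35.5 40.3 ang 62.9
purple 396 354 604.0 z0.036 xy mm 658.5 60.7 size 36.2 41.1 ang 62.9
```

View pics/w1.png

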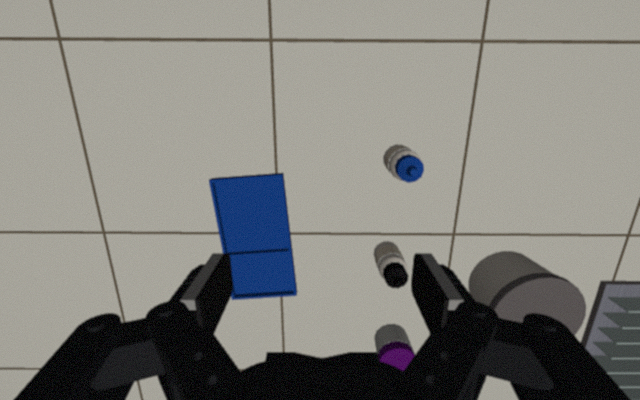

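The blue tray is at (495,195) mm with yaw 0.08. The wrist and top views agree to 1 mm, on the blue bottle too (image 410,169). Black is clearly the next bottle at (395,270). I'll grasp the blue one.

```bash
python3 -m inch '[3.95,0.82,0,0, 3.95,0.82,0,0, 0,0,-4,0, 0,0,-4,0, 0,0,-4,0, 0,0,-2.5,0, 0,0,-1.3,0, 0,0,-1,0, 0,0,0,0, 0,0,0,0]'; python3 look.py w2
```

```text
t: 2.82
tcp_pos: [0.6501, 0.2875, 0.0355]
tool_rot: [0.706, 0.708, 0.001, 0.001]
force: [-0.6, -0.5, 0.6]
finger_gap: 1.001
t 2.83 tcp [650.1 287.5  35.5] tooly ang 0.003 tilt [ 0.002  0.001 -1.   ] gap 1.001 F [-0.6 -0.5  0.6]
blue 138 390 257.0 z0.009 xy mm 531.6 186.6 size 16.5 16.0 ang 0.1
blue 138 390 257.0 z0.055 xy mm 567.4 241.0 size 11.5 11.2 ang 0.1
blue 317 300 2188.0 z0.009 xy mm 648.0 253.8 size 32.6 33.2 ang 12.0
blue 317 300 2188.0 z0.055 xy mm 648.6 287.9 size 22.8 23.1 ang 12.0
blue 61 332 8114.5 z0.009 xy mm 484.8 240.5 size 115.5 58.8 ang 36.0
blue 61 332 8114.5 z0.055 xy mm 534.8 278.6 size 80.6 41.0 ang 36.0
```

View pics/w2.png

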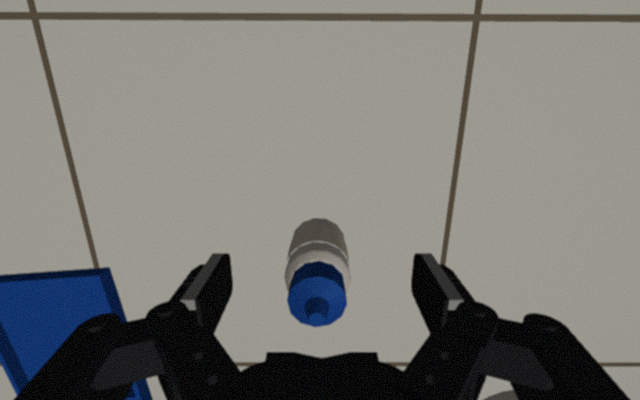

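```bash
python3 -m inch '[0,0,0,0, 0,0,0,0, 0,0,0,0, 0,0,0,0, 0,0,0,0, 0,0,0,0, 0,0,0,0, 0,0,0,0]' 0 25; python3 -m inch '[0,0,1,0, 0,0,2,0, 0,0,4,0, 0,0,4,0, 0,0,2,0, 0,0,0,0, 0,0,0,0]';python3 look.py w3
```

```text
t: 3.88
tcp_pos: [0.6495, 0.2873, 0.0346]
tool_rot: [0.706, 0.708, 0.0, 0.0]
force: [0.8, 0.4, 3.2]
finger_gap: 0.336
t: 4.75
tcp_pos: [0.6482, 0.2869, 0.1628]
tool_rot: [0.706, 0.708, -0.001, -0.001]
force: [0.3, -0.1, -1.0]
finger_gap: 0.339
t 4.75 tcp [648.2 286.9 162.8] tooly ang 0.003 tilt [-0.003 -0.001 -1.   ] gap 0.339 F [ 0.3 -0.1 -1. ]
blue 322 300 2334.5 z0.009 xy mm 647.9 160.2 size 60.1 66.9 ang 12.0
blue 322 300 2334.5 z0.055 xy mm 648.1 194.1 size 50.2 55.9 ang 12.0
blue 170 254 7950.0 z0.009 xy mm 494.9 200.1 size 80.3 138.7 ang 4.7
blue 170 254 7950.0 z0.055 xy mm 520.3 227.4 size 67.1 115.8 ang 4.7
```

View pics/w3.png

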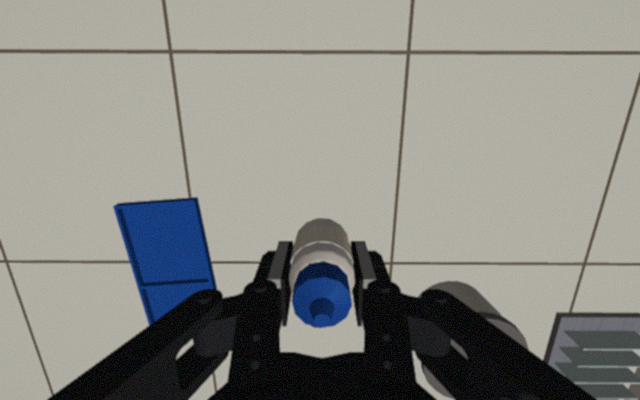

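```bash
python3 -m inch '[-1.56,-5.5,0,0.005, -1.56,-5.5,0,0.005, -1.56,-5.5,0,0.005, -1.56,-5.5,0,0.005, -1.56,-5.5,0,0.005, -1.56,-5.5,0,0.005, -1.56,-5.5,0,0.005, -1.56,-5.5,0,0.005, -1.56,-5.5,0,0.005, -1.56,-4.5,0,0.005, 0,0,0,0, 0,0,0,0, 0,0,0,0]';python3 look.py w4
```

```text
t: 6.42
tcp_pos: [0.4933, -0.2511, 0.1637]
tool_rot: [0.687, 0.726, 0.0, -0.001]
force: [-1.1, -0.4, -0.1]
finger_gap: 0.341
t 6.42 tcp [ 493.3 -251.1  163.7] tooly ang 0.055 tilt [-0.001  0.001 -1.   ] gap 0.341 F [-1.1 -0.4 -0.1]
orange 320 116 19711.0 z0.009 xy mm 489.3 -200.5 size 77.8 199.6 ang 2.8
blue 322 300 2322.5 z0.009 xy mm 499.9 -378.0 size 60.4 66.8 ang 14.3
blue 322 300 2322.5 z0.055 xy mm 498.2 -344.3 size 50.5 55.8 ang 14.3
green 540 104 1017.5 z0.055 xy mm 646.1 -169.5 size 28.9 21.4 ang 3.1
yellow 563 282 1329.0 z0.036 xy mm 723.5 -324.8 size 32.2 47.2 ang 7.3
yellow 484 241 3195.5 z0.036 xy mm 640.8 -287.6 size 65.3 46.4 ang 85.5
yellow 634 136 459.5 z0.036 xy mm 741.8 -192.0 size 8.5 52.8 ang 20.4
```

View pics/w4.png

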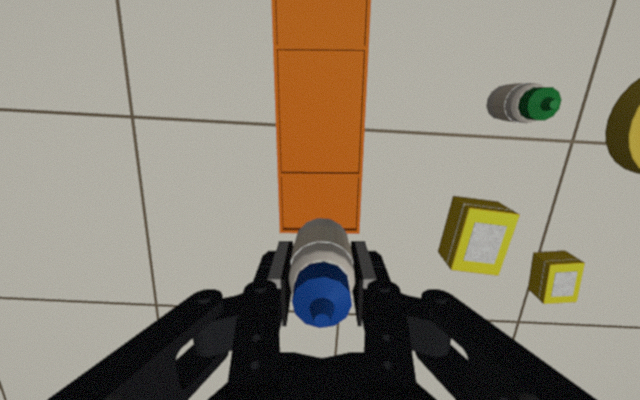

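```bash
python3 -m inch '[-0.1,-1.9,0,0, 0,0,-4,0, 0,0,-4,0, 0,0,-2.5,0, 0,0,-1.2,0, 0,0,-0.4,0, 0,0,0,0, 0,0,0,0]';python3 look.py w5
```

```text
t: 7.48
tcp_pos: [0.4929, -0.2723, 0.0443]
tool_rot: [0.688, 0.726, 0.0, 0.001]
force: [0.6, 0.8, 0.5]
finger_gap: 0.342
t 7.47 tcp [ 492.9 -272.3   44.3] tooly ang 0.053 tilt [ 0.002 -0.001 -1.   ] gap 0.342 F [0.6 0.8 0.5]
orange 322 138 36736.0 z0.009 xy mm 490.4 -223.7 size 79.0 142.2 ang 2.9
blue 322 296 2459.0 z0.009 xy mm 495.5 -310.0 size 34.9 42.7 ang 1.4
blue 322 296 2459.0 z0.055 xy mm 493.7 -276.6 size 24.9 30.4 ang 1.4
yellow 597 304 4099.5 z0.036 xy mm 641.5 -289.4 size 63.3 47.2 ang 85.5
```

```bash
python3 -m inch '[0,0.2,-0.4,0, 0,0,-0.2,0, 0,0,-0.1,0, 0,0,0,0, 0,0,0,0]';python3 look.py w6
```

```text
t: 8.15
tcp_pos: [0.4922, -0.2696, 0.0365]
tool_rot: [0.688, 0.726, 0.0, -0.0]
force: [-1.6, 1.0, 3.9]
finger_gap: 0.34
t 8.15 tcp [ 492.2 -269.6   36.5] tooly ang 0.053 tilt [-0.  0. -1.] gap 0.340 F [-1.6  1.   3.9]
orange 323 140 38651.0 z0.009 xy mm 490.3 -221.0 size 79.1 138.6 ang 2.9
blue 321 296 2505.5 z0.009 xy mm 494.0 -301.8 size 33.0 39.9 ang 7.9
blue 321 296 2505.5 z0.055 xy mm 492.3 -268.4 size 23.1 27.9 ang 7.9
yellow 603 317 3674.5 z0.036 xy mm 639.7 -289.0 size 65.6 46.0 ang 88.0
```

View pics/w6.png

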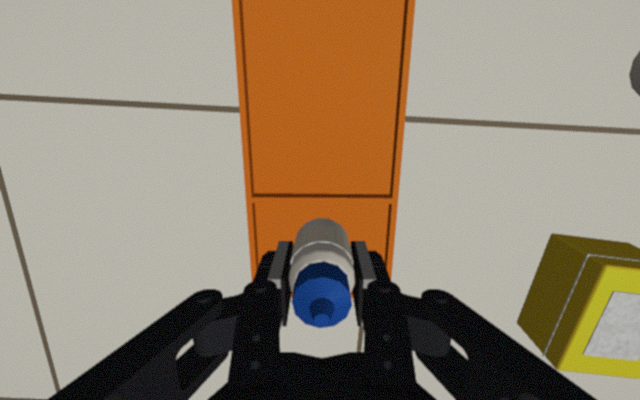

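```bash
python3 -m inch '[0,0,0,0, 0,0,0,0, 0,0,0,0, 0,0,0,0]' 75; python3 -m inch '[0,0,0.5,0, 0,0,2,0, 0,0,4,0, 0,0,4,0, 0,0,3,0, 3.2,4.4,0,-0.006, 3.2,4.4,0,-0.006, 3.2,4.4,0,-0.006, 3.2,4.4,0,-0.006, 3,4.8,0,-0.006, 0,0,0,0, 0,0,0,0, 0,0,0,0]' 100;python3 look.py w7; python3 - <<'E'
from h import *
p,d=optics.snapshot('scene'); cv2.imwrite('pics/scene1.png',p[:,:,::-1])
E
```

```text
t: 8.7
tcp_pos: [0.4923, -0.2698, 0.0362]
tool_rot: [0.688, 0.726, -0.0, -0.0]
force: [0.1, -0.4, 0.2]
finger_gap: 0.749
t: 10.32
tcp_pos: [0.6495, -0.047, 0.1713]
tool_rot: [0.7, 0.715, -0.0, -0.0]
force: [-0.4, -0.2, 0.2]
finger_gap: 0.999
t 10.32 tcp [649.5 -47.  171.3] tooly ang 0.021 tilt [-0.001 -0.    -1.   ] gap 0.999 F [-0.4 -0.2  0.2]
orange 163 246 7890.5 z0.009 xy mm 486.7 -133.1 size 80.8 147.5 ang 2.6
blue 160 395 76.0 z0.009 xy mm 456.1 -321.9 size 16.3 13.0 ang 1.3
blue 160 395 76.0 z0.055 xy mm 486.9 -265.3 size 13.7 10.9 ang 1.3
red 325 186 4746.0 z0.036 xy mm 652.1 -45.2 size 82.7 48.5 ang 88.4
purple 336 61 2580.5 z0.042 xy mm 658.1 55.9 size 41.4 41.9 ang 3.5
purple 336 61 2580.5 z0.036 xy mm 658.4 56.4 size 42.4 42.9 ang 3.5
green 318 317 483.0 z0.055 xy mm 648.9 -165.4 size 20.7 29.2 ang 1.3
yellow 418 321 281.5 z0.036 xy mm 750.1 -183.3 size 10.9 47.0 ang 26.6
yellow 483 287 586.0 z0.036 xy mm 810.7 -143.8 size 21.3 74.0 ang 47.6
```

View pics/w7.png

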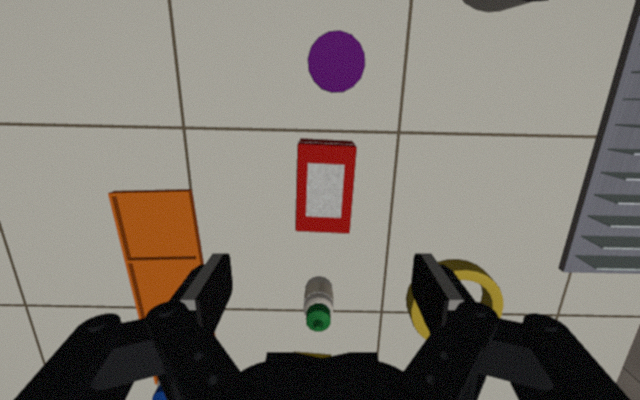

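View pics/scene1.png

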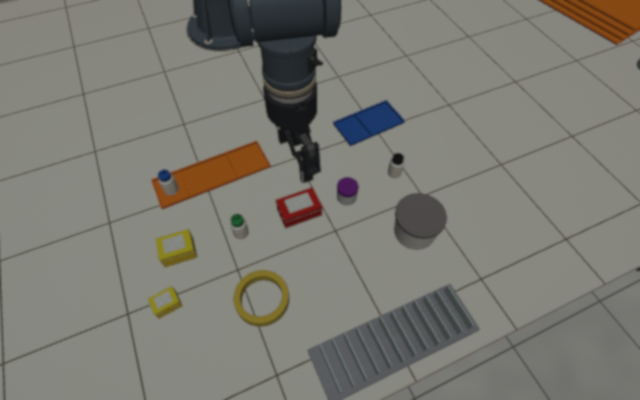

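```bash
cat > patch.py <<'E'
from h import *
def patch(p,K,W,c,z=.036):
    # white hole inside the largest blob of colour c
    h=cv2.cvtColor(p,cv2.COLOR_RGB2HSV); m=cv2.inRange(h,*map(np.array,HSV[c]))
    if c=='red': m|=cv2.inRange(h,*map(np.array,HSV['red2']))
    cs,hi=cv2.findContours(m,cv2.RETR_CCOMP,cv2.CHAIN_APPROX_NONE)
    for k,hh in zip(cs,hi[0]):
        if hh[3]>=0 and cv2.contourArea(k)>40:
            P=ray(K,W,k[:,0],z)[:,:2]*1000
            r=cv2.minAreaRect(P.astype(np.float32)); uv=k[:,0].mean(0)
            # PCA orientation of filled hole
            f=np.zeros_like(m); cv2.drawContours(f,[k],-1,255,-1); v,u=np.nonzero(f)
            Q=ray(K,W,np.c_[u,v],z)[:,:2]*1000; C=np.cov(Q.T); w,V=np.linalg.eigh(C); a=np.degrees(np.arctan2(V[1,1],V[0,1]))%180
            print(c,uv.round(),'rect',np.round(r[0],1),np.round(r[1],1),round(r[2],1),'pca c',Q.mean(0).round(1),'long ang %.1f'%a, 'sd',np.sqrt(w).round(1))
if __name__=='__main__':
    import sys
    a=np.load(sys.argv[1])
    if 'W' in a: K=cam('wrist')[0];W=a['W']
    else: K,W=cam('top')
    patch(a['p'],K,W,sys.argv[2])
E
python3 patch.py pics/w7.npz red; python3 patch.py pics/top0.npz red; python3 patch.py pics/top0.npz yellow;python3 patch.py pics/w4.npz yellow
```

```text
red [324. 190.] rect [652.1 -47.9] [52.1 34.6] 88.4 pca c [652.1 -47.2] long ang 88.0 sd [ 9.9 14.9]
red [335. 195.] rect [651.  -46.7] [54.9 38.9] 86.9 pca c [651.2 -47.2] long ang 88.3 sd [11.1 15.5]
yellow [427. 201.] rect [ 640.  -288.4] [42.1 35.5] 84.7 pca c [ 639.9 -288.5] long ang 80.7 sd [10.2 12.2]
yellow [443. 167.] rect [ 730.2 -328.5] [26.3 31.5] 1.3 pca c [ 730.4 -328.7] long ang 98.8 sd [7.5 9. ]
yellow [564. 284.] rect [ 725. -328.] [22.6 29.1] 7.5 pca c [ 725.1 -327.7] long ang 98.7 sd [6.5 8.3]
yellow [485. 243.] rect [ 641.9 -290.4] [40.5 31.3] 85.8 pca c [ 641.9 -290. ] long ang 86.7 sd [ 9.  11.6]
```

```bash
python3 -m inch '[0.25,0,-2,-0.05, 0,0,-4,0, 0,0,-4,0, 0,0,-2.2,0, 0,0,-1,0, 0,0,-0.6,0, 0,0,0,0, 0,0,0,0]';python3 look.py w8;python3 -m inch '[0,0,0,0, 0,0,0,0, 0,0,0,0, 0,0,0,0, 0,0,0,0, 0,0,0,0]' 0 60
```

```text
t: 11.42
tcp_pos: [0.6535, -0.046, 0.0344]
tool_rot: [0.717, 0.697, 0.001, 0.001]
force: [0.7, 0.3, -0.1]
finger_gap: 0.996
t 11.43 tcp [653.5 -46.   34.4] tooly ang -0.027 tilt [ 0.002 -0.    -1.   ] gap 0.996 F [ 0.7  0.3 -0.1]
orange 52 334 7617.0 z0.009 xy mm 477.8 -91.9 size 121.8 51.3 ang 40.5
red 318 272 16573.0 z0.036 xy mm 652.2 -47.1 size 83.6 49.4 ang 88.4
purple 327 46 9555.5 z0.042 xy mm 658.4 48.6 size 28.5 43.3 ang 88.5
purple 327 46 9555.5 z0.036 xy mm 658.5 49.4 size 30.0 45.5 ang 88.5
t: 12.22
tcp_pos: [0.6533, -0.0458, 0.034]
tool_rot: [0.717, 0.698, 0.0, 0.0]
force: [-0.9, 1.3, 4.2]
finger_gap: 0.574
```

View pics/w8.png

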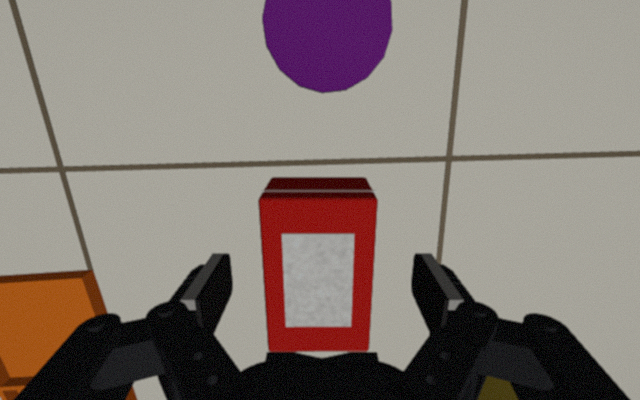

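```bash
python3 -m inch '[0,0,0.5,0, 0,0,2,0, 0,0,4,0, 0,0,3.5,0, 0,0,0,0, -3.3,-2.82,0,0.016, -3.3,-2.82,0,0.016, -3.3,-2.82,0,0.016, -3.3,-2.82,0,0.016, -3.3,-2.82,0,0.013, 0,0,0,0, 0,0,0,0, 0,0,0,0]';python3 look.py w9
```

```text
t: 13.85
tcp_pos: [0.4885, -0.1862, 0.1331]
tool_rot: [0.689, 0.725, 0.0, 0.0]
force: [-0.0, -0.5, -1.9]
finger_gap: 0.574
t 13.85 tcp [ 488.5 -186.2  133.1] tooly ang 0.051 tilt [ 0.  0. -1.] gap 0.574 F [-0.  -0.5 -1.9]
orange 322 102 15054.5 z0.009 xy mm 485.4 -116.7 size 77.5 112.1 ang 2.6
red 321 273 17165.5 z0.036 xy mm 492.3 -252.1 size 90.5 150.4 ang 2.9
red 322 184 928.0 z0.036 xy mm 488.0 -170.0 size 76.8 7.7 ang 2.9
green 550 199 1106.5 z0.055 xy mm 645.9 -167.6 size 22.7 31.0 ang 60.1
yellow 573 355 542.5 z0.036 xy mm 722.5 -317.4 size 32.9 58.2 ang 15.9
yellow 503 298 668.5 z0.036 xy mm 647.7 -263.8 size 24.0 56.0 ang 53.9
```

View pics/w9.png

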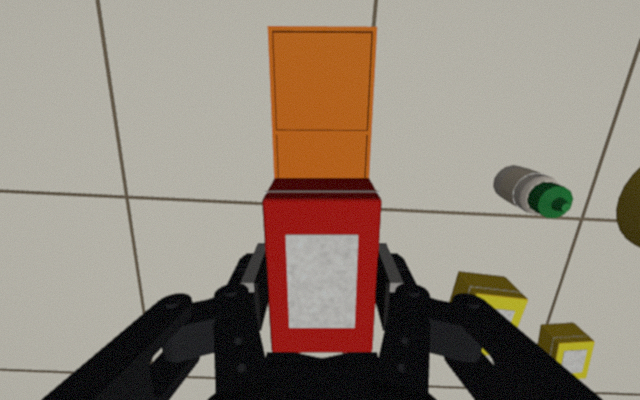

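```bash
python3 -m inch '[0,-0.1,-3,0, 0,0,-3,0, 0,0,-2,0, 0,0,-0.8,0, 0,0,-0.3,0, 0,0,0,0, 0,0,0,0]';python3 look.py w10
```

```text
t: 14.78
tcp_pos: [0.4883, -0.188, 0.043]
tool_rot: [0.689, 0.725, 0.0, 0.001]
force: [-0.3, 0.6, -0.8]
finger_gap: 0.565
t 14.78 tcp [ 488.3 -188.    43. ] tooly ang 0.050 tilt [ 0.001 -0.001 -1.   ] gap 0.565 F [-0.3  0.6 -0.8]
orange 378 338 277.0 z0.009 xy mm 527.5 -253.5 size 7.3 28.0 ang 2.4
orange 265 336 274.0 z0.009 xy mm 456.5 -255.4 size 7.2 26.3 ang 3.6
orange 322 126 30219.0 z0.009 xy mm 485.9 -131.6 size 78.6 126.3 ang 2.5
red 322 273 17206.5 z0.036 xy mm 489.0 -195.4 size 54.1 89.6 ang 2.8
red 322 184 900.0 z0.036 xy mm 486.6 -146.5 size 46.6 4.6 ang 2.8
yellow 612 396 197.5 z0.036 xy mm 656.1 -262.4 size 6.2 21.5 ang 84.2
```

View pics/w10.png

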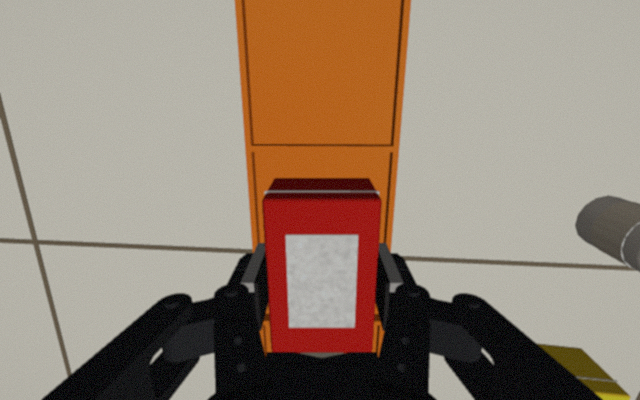

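```bash
python3 -m inch '[0,0,-0.4,0, 0,0,-0.2,0, 0,0,-0.1,0, 0,0,0,0, 0,0,0,0]'
```

```text
t: 15.45
tcp_pos: [0.4878, -0.1878, 0.036]
tool_rot: [0.689, 0.725, -0.0, 0.0]
force: [-1.5, 0.4, 5.5]
finger_gap: 0.571
```

```bash
python3 -m inch '[0,0,0,0, 0,0,0,0, 0,0,0,0, 0,0,0.5,0]' 100 30; python3 -m inch '[0,0,1.5,0, 0,0,4,0, 0,0,5,0, 0,0,2,0, 3.4,4.88,0,0, 3.4,4.88,0,0, 3.4,4.88,0,0, 3.4,4.88,0,0, 3.4,4.88,0,0, 0,0,0,0, 0,0,0,0, 0,0,0,0]';python3 look.py w11
```

```text
t: 15.95
tcp_pos: [0.4876, -0.1876, 0.0401]
tool_rot: [0.689, 0.725, -0.0, -0.0]
force: [-0.6, 0.8, 1.0]
finger_gap: 1.0
t: 17.45
tcp_pos: [0.6569, 0.0549, 0.1656]
tool_rot: [0.69, 0.724, -0.0, -0.0]
force: [0.2, -0.2, -0.7]
finger_gap: 0.996
t 17.45 tcp [656.9  54.9 165.6] tooly ang 0.048 tilt [-0.001 -0.    -1.   ] gap 0.996 F [ 0.2 -0.2 -0.7]
orange 147 302 1737.5 z0.009 xy mm 479.9 -86.4 size 73.3 50.6 ang 2.8
blue 134 50 9637.0 z0.009 xy mm 498.2 159.9 size 80.4 78.3 ang 4.3
blue 134 50 9637.0 z0.055 xy mm 523.5 155.6 size 67.3 65.6 ang 4.3
red 143 385 199.0 z0.036 xy mm 475.0 -171.8 size 46.0 18.8 ang 42.3
purple 324 192 1924.0 z0.042 xy mm 658.7 56.5 size 41.3 42.9 ang 2.8
purple 324 192 1924.0 z0.036 xy mm 658.8 54.7 size 42.3 44.0 ang 2.8
```

View pics/w11.png

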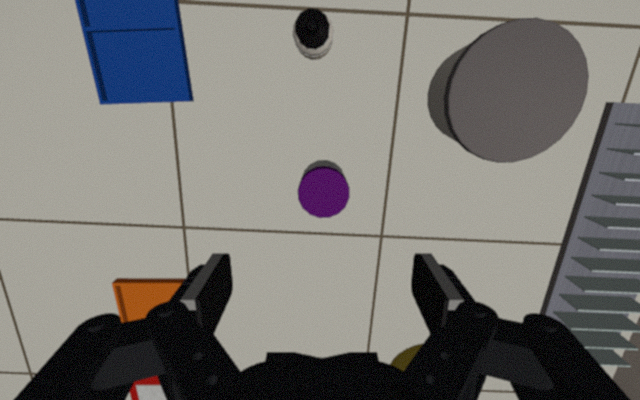

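```bash
python3 -m inch '[0.15,0.1,-2,0, 0,0,-4,0, 0,0,-4,0, 0,0,-2,0, 0,0,-1,0, 0,0,-0.5,0, 0,0,0,0, 0,0,0,0]';python3 look.py w12;python3 -m inch '[0,0,0,0, 0,0,0,0, 0,0,0,0, 0,0,0,0, 0,0,0,0, 0,0,0,0]' 0 30
```

```text
t: 18.5
tcp_pos: [0.6602, 0.0572, 0.0315]
tool_rot: [0.689, 0.725, 0.001, 0.001]
force: [-0.4, 0.1, 0.4]
finger_gap: 1.002
t 18.50 tcp [660.2  57.2  31.5] tooly ang 0.050 tilt [ 0.002 -0.    -1.   ] gap 1.002 F [-0.4  0.1  0.4]
blue 37 56 6684.5 z0.009 xy mm 525.5 144.7 size 34.7 44.8 ang 3.8
blue 37 56 6684.5 z0.055 xy mm 566.2 142.1 size 23.9 30.9 ang 3.8
purple 316 286 7346.5 z0.042 xy mm 658.4 57.2 size 42.8 47.3 ang 2.8
purple 316 286 7346.5 z0.036 xy mm 658.5 53.1 size 45.0 49.7 ang 2.8
t: 19.3
tcp_pos: [0.6595, 0.0572, 0.0307]
tool_rot: [0.689, 0.725, 0.0, 0.0]
force: [-1.5, 0.2, 5.1]
finger_gap: 0.504
```

View pics/w12.png

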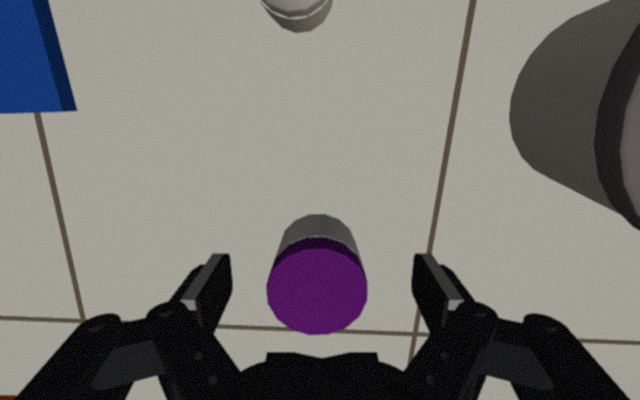

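```bash
python3 -m inch '[0,0,0.5,0, 0,0,2,0, 0,0,4,0, 0,0,3.5,0, -3.5,-3.1,0,0, -3.5,-3.1,0,0, -3.5,-3.1,0,0, -3.5,-3.1,0,0, -3.5,-3.1,0,0, 0,0,0,0, 0,0,0,0, 0,0,0,0]';python3 look.py w13
```

```text
t: 20.8
tcp_pos: [0.4856, -0.0974, 0.1307]
tool_rot: [0.689, 0.725, 0.0, 0.001]
force: [0.0, -0.2, 0.5]
finger_gap: 0.503
t 20.80 tcp [485.6 -97.4 130.7] tooly ang 0.051 tilt [ 0.002 -0.001 -1.   ] gap 0.503 F [ 0.  -0.2  0.5]
orange 346 339 299.0 z0.009 xy mm 517.9 -245.5 size 23.4 37.7 ang 2.4
orange 285 340 297.5 z0.009 xy mm 464.9 -244.1 size 24.9 43.1 ang 2.5
orange 320 202 6826.5 z0.009 xy mm 484.9 -106.0 size 77.6 91.6 ang 2.9
red 320 339 703.5 z0.036 xy mm 490.7 -221.4 size 51.8 22.0 ang 0.5
purple 322 288 7728.5 z0.042 xy mm 489.5 -167.2 size 82.5 90.3 ang 2.9
purple 322 288 7728.5 z0.036 xy mm 489.7 -171.4 size 84.9 92.8 ang 2.9
green 525 308 858.0 z0.055 xy mm 646.4 -167.1 size 22.4 36.3 ang 53.8
yellow 458 394 93.5 z0.036 xy mm 623.3 -276.7 size 16.2 9.3 ang 86.0
yellow 624 307 896.5 z0.036 xy mm 746.4 -180.1 size 24.4 77.9 ang 20.3
```

View pics/w13.png

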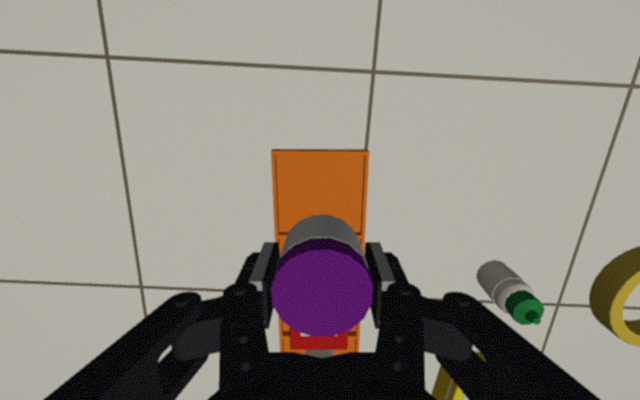

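```bash
python3 -m inch '[-0.15,-0.1,-3,0, 0,0,-3,0, 0,0,-2,0, 0,0,-0.9,0, 0,0,-0.2,0, 0,0,0,0, 0,0,0,0]';python3 look.py w14|head -1;  python3 -m inch '[0,0,-0.4,0, 0,0,-0.2,0, 0,0,-0.1,0, 0,0,0,0, 0,0,0,0]'
```

```text
t: 21.72
tcp_pos: [0.4833, -0.0989, 0.04]
tool_rot: [0.689, 0.725, 0.0, 0.001]
force: [0.3, -0.4, -0.2]
finger_gap: 0.507
t 21.73 tcp [483.3 -98.9  40. ] tooly ang 0.050 tilt [ 0.001 -0.001 -1.   ] gap 0.507 F [ 0.3 -0.4 -0.2]
t: 22.4
tcp_pos: [0.4828, -0.0988, 0.0327]
tool_rot: [0.689, 0.725, -0.0, 0.0]
force: [-0.8, 1.0, 5.4]
finger_gap: 0.506
```

View pics/w14.png

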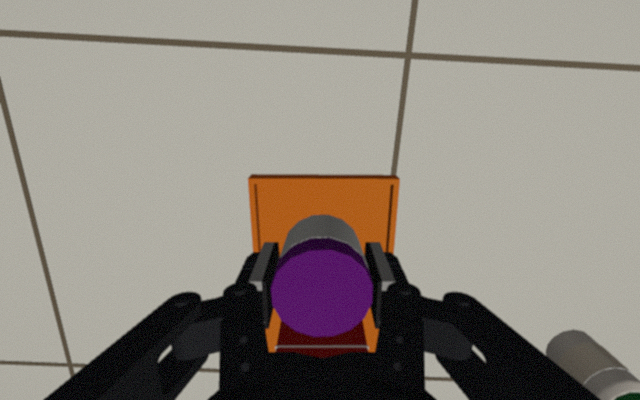

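```bash
python3 -m inch '[0,0,0,0, 0,0,0,0, 0,0,0,0, 0,0,0.5,0]' 100 25; python3 -m inch '[0,0,1.5,0, 0,0,4,0, 0,0,5,0, 0,0,2,0, 4.1,-1.7,0,0, 4.1,-1.7,0,0, 4.1,-1.7,0,0, 4.2,-1.7,0,0, 0,0,0,0, 0,0,0,0, 0,0,0,0]';python3 look.py w15
```

```text
t: 22.9
tcp_pos: [0.4826, -0.0987, 0.0371]
tool_rot: [0.689, 0.725, -0.0, -0.0]
force: [-1.0, -0.1, -0.5]
finger_gap: 1.001
t: 24.28
tcp_pos: [0.6463, -0.166, 0.1625]
tool_rot: [0.689, 0.725, -0.0, -0.001]
force: [-0.7, 0.3, -0.1]
finger_gap: 0.998
t 24.27 tcp [ 646.3 -166.   162.5] tooly ang 0.050 tilt [-0.002  0.001 -1.   ] gap 0.998 F [-0.7  0.3 -0.1]
orange 144 171 8953.5 z0.009 xy mm 488.7 -177.6 size 80.8 234.1 ang 2.7
blue 143 301 524.5 z0.009 xy mm 463.6 -303.2 size 39.3 25.2 ang 47.6
blue 143 301 524.5 z0.055 xy mm 493.2 -267.6 size 32.8 21.1 ang 47.6
red 136 208 5301.5 z0.036 xy mm 488.3 -189.4 size 54.1 80.9 ang 2.9
red 175 200 806.5 z0.036 xy mm 518.9 -182.3 size 15.6 78.1 ang 2.9
purple 111 101 2936.0 z0.042 xy mm 483.6 -99.9 size 48.1 42.9 ang 10.2
purple 111 101 2936.0 z0.036 xy mm 479.7 -100.2 size 49.3 43.9 ang 10.2
green 324 202 644.5 z0.055 xy mm 649.0 -167.9 size 21.5 24.3 ang 2.9
yellow 396 344 1071.0 z0.036 xy mm 728.6 -320.9 size 32.7 50.5 ang 7.9
yellow 309 313 2437.5 z0.036 xy mm 640.8 -288.9 size 63.7 45.3 ang 85.6
yellow 484 206 7963.5 z0.036 xy mm 786.2 -173.2 size 89.7 90.1 ang 63.1
```

View pics/w15.png

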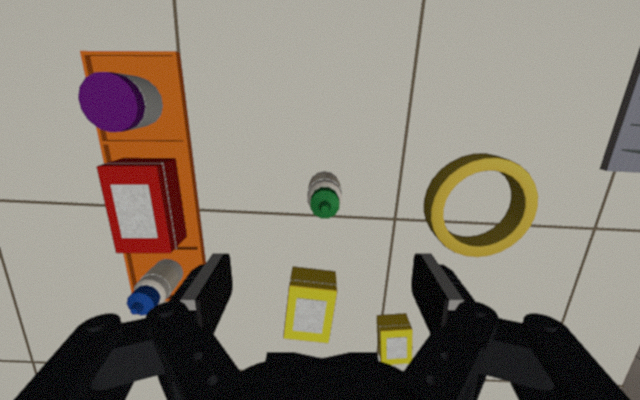

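The orange kit stands upright in its bays: pot (118,102), slide box (140,205), blue bottle (155,290). Next is the green bottle at (324,202).

```bash
python3 -m inch '[0.2,-0.15,-2,0, 0,0,-4,0, 0,0,-3.5,0, 0,0,-2,0, 0,0,-0.8,0, 0,0,-0.4,0, 0,0,0,0, 0,0,0,0]';python3 look.py w16|egrep 'tcp|green';python3 -m inch '[0,0,0,0, 0,0,0,0, 0,0,0,0, 0,0,0,0, 0,0,0,0, 0,0,0,0, 0,0,0,0]' 0 25;  python3 -m inch '[0,0,0.5,0, 0,0,2,0, 0,0,4,0, 0,0,4,0, 0,0,2,0, 0,0,0,0]'
```

```text
t: 25.32
tcp_pos: [0.6506, -0.1686, 0.0365]
tool_rot: [0.689, 0.725, 0.0, 0.001]
force: [-1.1, 0.4, -0.5]
finger_gap: 1.003
t 25.32 tcp [ 650.6 -168.6   36.5] tooly ang 0.050 tilt [ 0.002 -0.001 -1.   ] gap 1.003 F [-1.1  0.4 -0.5]
green 317 294 2799.0 z0.055 xy mm 649.1 -166.5 size 22.6 29.0 ang 1.0
t: 26.25
tcp_pos: [0.65, -0.1684, 0.0355]
tool_rot: [0.689, 0.725, 0.0, 0.0]
force: [0.0, 0.6, 3.5]
finger_gap: 0.339
t: 27.0
tcp_pos: [0.6513, -0.1688, 0.1638]
tool_rot: [0.689, 0.725, 0.001, 0.003]
force: [-0.5, 0.2, -0.1]
finger_gap: 0.337
```

View pics/w16.png

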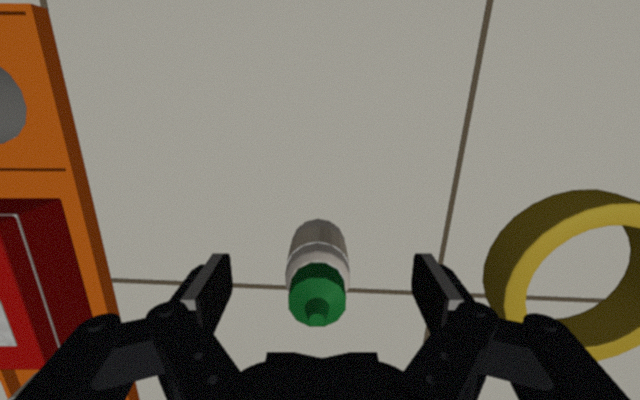

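```bash
python3 -m inch '[-2.55,5.3,0,0.005, -2.55,5.3,0,0.005, -2.55,5.3,0,0.005, -2.55,5.3,0,0.005, -2.55,5.3,0,0.005, -2.55,5.3,0,0.005, 0,0,0,0, 0,0,0,0, 0,0,0,0]';python3 look.py w17
```

```text
t: 28.12
tcp_pos: [0.4978, 0.1486, 0.1601]
tool_rot: [0.679, 0.734, 0.0, 0.0]
force: [-0.1, 0.5, -0.2]
finger_gap: 0.342
t 28.12 tcp [497.8 148.6 160.1] tooly ang 0.078 tilt [ 0. -0. -1.] gap 0.342 F [-0.1  0.5 -0.2]
blue 322 128 14859.0 z0.009 xy mm 495.0 194.4 size 76.8 147.6 ang 4.7
blue 322 128 14859.0 z0.055 xy mm 494.5 199.9 size 64.1 123.1 ang 4.7
green 322 297 2841.0 z0.055 xy mm 505.7 59.6 size 49.0 63.7 ang 2.9
```

View pics/w17.png

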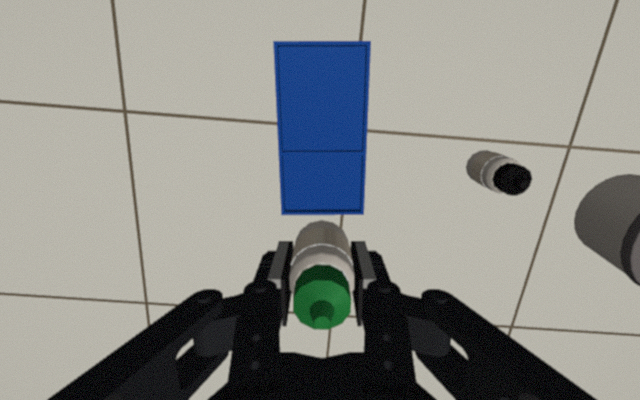

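```bash
python3 -m inch '[0.1,0.2,-3,0, 0,0,-4,0, 0,0,-3,0, 0,0,-1.3,0, 0,0,-0.3,0, 0,0,0,0, 0,0,0,0]';python3 look.py w18|egrep 'tcp'
```

```text
t: 29.05
tcp_pos: [0.4986, 0.1518, 0.0453]
tool_rot: [0.678, 0.735, 0.001, 0.001]
force: [0.1, -0.0, -0.4]
finger_gap: 0.341
t 29.05 tcp [498.6 151.8  45.3] tooly ang 0.080 tilt [ 0.002  0.    -1.   ] gap 0.341 F [ 0.1 -0.  -0.4]
```

View pics/w18.png

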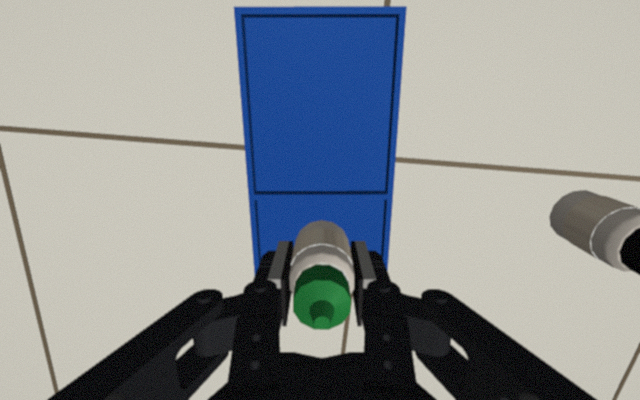

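```bash
python3 -m inch '[0,-0.2,-0.4,0, 0,0,-0.2,0, 0,0,-0.15,0, 0,0,0,0, 0,0,0,0]'
```

```text
t: 29.72
tcp_pos: [0.4978, 0.1497, 0.0374]
tool_rot: [0.678, 0.735, 0.0, 0.0]
force: [-1.6, 0.1, 5.6]
finger_gap: 0.338
```

```bash
python3 -m inch '[0,0,0,0, 0,0,0,0, 0,0,0,0, 0,0,0.5,0]' 75 50; python3 -m inch '[0,0,1.5,0, 0,0,4,0, 0,0,5,0, 0,0,2,0, 1.8,-5.5,0,-0.02, 1.8,-5.5,0,-0.02, 1.8,-5.5,0,-0.02, 1.8,-5.5,0,-0.02, 1.8,-5.5,0,-0.02, 1.8,-5.5,0,-0.02, 1.8,-5.5,0,-0.02, 1.7,-5.4,0,-0.017, 0,0,0,0, 0,0,0,0, 0,0,0,0]' 100;python3 look.py w19; python3 patch.py pics/w19.npz yellow
```

```text
t: 30.22
tcp_pos: [0.4975, 0.1497, 0.0416]
tool_rot: [0.678, 0.735, -0.0, -0.0]
force: [0.1, 0.0, 0.6]
finger_gap: 0.75
t: 32.1
tcp_pos: [0.6403, -0.2875, 0.1672]
tool_rot: [0.733, 0.68, -0.0, -0.001]
force: [1.0, 0.1, 0.1]
finger_gap: 0.999
t 32.10 tcp [ 640.3 -287.5  167.2] tooly ang -0.076 tilt [-0.001  0.001 -1.   ] gap 0.999 F [1.  0.1 0.1]
orange 138 101 8706.0 z0.009 xy mm 490.3 -209.7 size 80.9 181.2 ang 2.7
blue 136 190 700.5 z0.009 xy mm 464.3 -279.9 size 33.9 26.1 ang 13.5
blue 136 190 700.5 z0.055 xy mm 493.9 -268.4 size 28.4 21.8 ang 13.5
red 158 78 1038.0 z0.036 xy mm 522.0 -188.4 size 9.3 74.5 ang 3.0
red 115 82 7310.0 z0.036 xy mm 488.4 -188.9 size 54.2 79.8 ang 2.6
yellow 424 227 1523.0 z0.036 xy mm 729.2 -328.2 size 32.2 43.5 ang 7.4
yellow 322 192 3498.5 z0.036 xy mm 640.8 -288.7 size 62.3 45.4 ang 85.6
yellow 507 50 3283.0 z0.036 xy mm 786.0 -188.8 size 69.6 90.8 ang 85.6
yellow [425. 228.] rect [ 730.  -329.2] [22.5 28.7] 7.8 pca c [ 730.1 -329. ] long ang 98.9 sd [6.4 8.2]
yellow [322. 194.] rect [ 640.5 -290.3] [39.9 31.3] 85.7 pca c [ 640.6 -289.6] long ang 84.4 sd [ 9.  11.6]
```

View pics/w19.png

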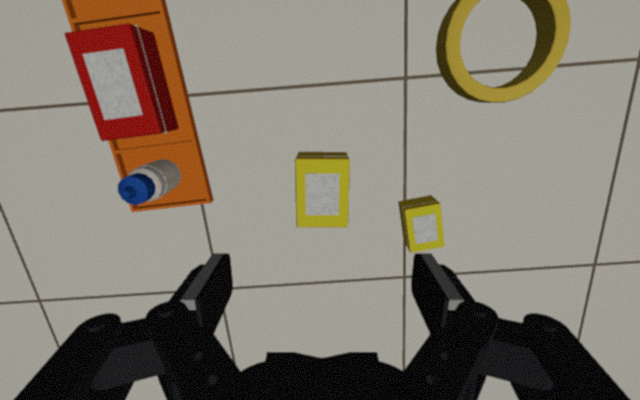

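Two yellow boxes: the one at (322,192) measures 62x45 mm, which matches the cover_box size. The one at (424,227) measures 43x32 mm and is the smaller look-alike. Confirming in one enlarged crop.

```bash
python3 -c "
import cv2
p=cv2.imread('pics/w19.png')[130:270,270:470]; cv2.imwrite('pics/yel.png',cv2.resize(p,None,fx=3.5,fy=3.5,interpolation=cv2.INTER_CUBIC))"
```

```text
(no output)
```

View pics/yel.png

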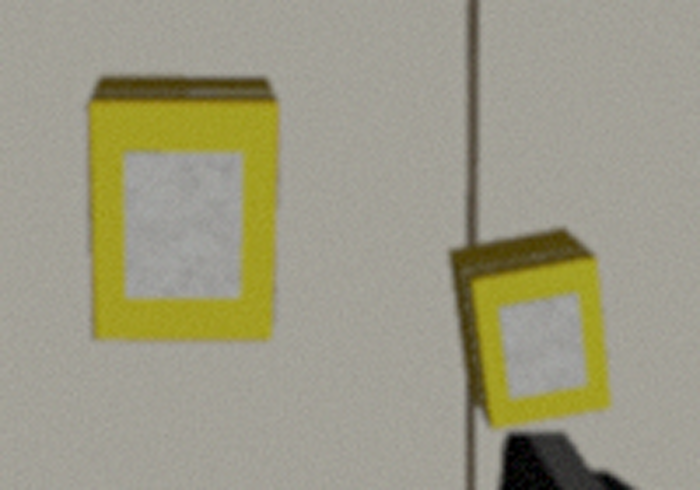

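The left box in the crop is clearly the larger one, so I'm taking it.

```bash
python3 -m inch '[-0.1,-0.1,-2,0, 0,0,-4,0, 0,0,-4,0, 0,0,-2,0, 0,0,-0.9,0, 0,0,-0.4,0, 0,0,0,0, 0,0,0,0]';python3 look.py w20|egrep 'tcp|yell';python3 -m inch '[0,0,0,0, 0,0,0,0, 0,0,0,0, 0,0,0,0, 0,0,0,0, 0,0,0,0]' 0 50
```

```text
t: 33.15
tcp_pos: [0.6406, -0.2908, 0.0352]
tool_rot: [0.734, 0.679, 0.0, 0.001]
force: [1.0, -0.6, -0.9]
finger_gap: 1.003
t 33.15 tcp [ 640.6 -290.8   35.2] tooly ang -0.077 tilt [ 0.002 -0.001 -1.   ] gap 1.003 F [ 1.  -0.6 -0.9]
yellow 504 299 993.0 z0.036 xy mm 725.9 -312.4 size 29.1 17.3 ang 7.2
yellow 321 270 11696.5 z0.036 xy mm 640.8 -289.8 size 62.6 45.8 ang 85.6
yellow 608 48 2954.5 z0.036 xy mm 753.1 -204.6 size 12.7 45.0 ang 37.5
t: 33.95
tcp_pos: [0.6402, -0.2906, 0.0344]
tool_rot: [0.734, 0.679, 0.0, 0.001]
force: [0.9, -0.5, 5.4]
finger_gap: 0.52
```

View pics/w20.png

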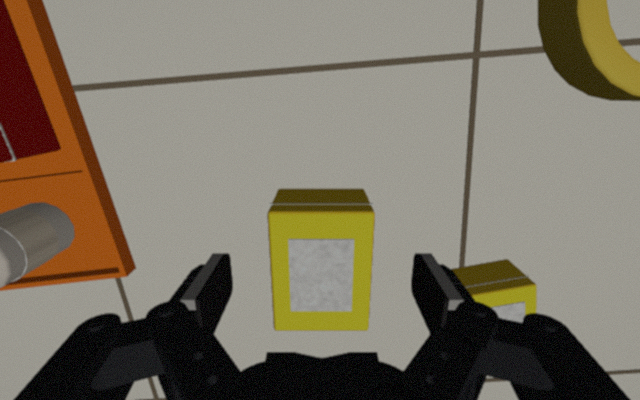

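```bash
python3 -m inch '[0,0,0.5,0, 0,0,2,0, 0,0,4,0, 0,0,5,0, 0,0,1.5,0, -1.48,5.1,0,0.016, -1.48,5.1,0,0.016, -1.48,5.1,0,0.016, -1.48,5.1,0,0.016, -1.48,5.1,0,0.016, -1.48,5.1,0,0.016, -1.48,5.1,0,0.016, -1.48,5.1,0,0.016, -1.48,5.1,0,0.016, -1.48,5.1,0,0.013, 0,0,0,0, 0,0,0,0, 0,0,0,0]';python3 look.py w21
```

```text
t: 36.2
tcp_pos: [0.4922, 0.2185, 0.1636]
tool_rot: [0.679, 0.734, -0.0, -0.0]
force: [-0.5, -0.5, -1.8]
finger_gap: 0.524
t 36.20 tcp [492.2 218.5 163.6] tooly ang 0.078 tilt [-0. -0. -1.] gap 0.524 F [-0.5 -0.5 -1.8]
blue 322 158 4817.0 z0.009 xy mm 491.0 241.6 size 76.5 54.4 ang 4.6
blue 322 158 4817.0 z0.055 xy mm 490.3 250.7 size 63.9 45.5 ang 4.6
yellow 321 272 11875.0 z0.036 xy mm 499.0 137.6 size 94.8 128.4 ang 4.3
```

View pics/w21.png

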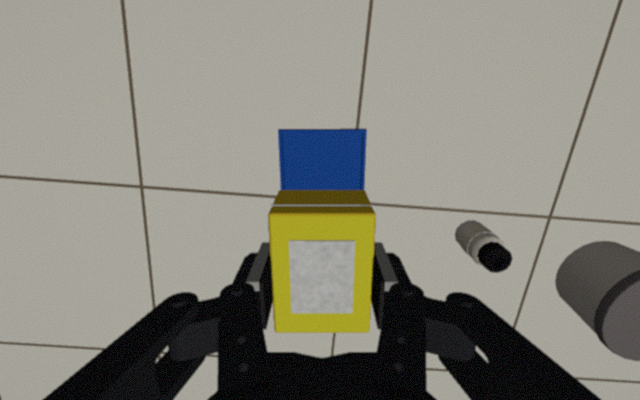

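```bash
python3 -m inch '[0,0.3,-3,0, 0,0,-4,0, 0,0,-3,0, 0,0,-1.5,0, 0,0,-0.4,0, 0,0,0,0, 0,0,0,0]';python3 look.py w22|egrep 'tcp'
```

```text
t: 37.12
tcp_pos: [0.4926, 0.2229, 0.0459]
tool_rot: [0.678, 0.735, 0.001, 0.001]
force: [0.0, 0.7, -1.3]
finger_gap: 0.522
t 37.12 tcp [492.6 222.9  45.9] tooly ang 0.080 tilt [ 0.002  0.    -1.   ] gap 0.522 F [ 0.   0.7 -1.3]
```

View pics/w22.png

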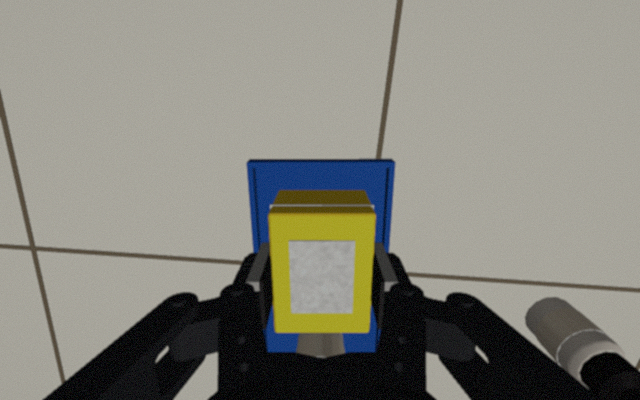

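```bash
python3 -m inch '[0,0,-0.5,0, 0,0,-0.3,0, 0,0,-0.15,0, 0,0,0,0, 0,0,0,0]'
```

```text
t: 37.8
tcp_pos: [0.4917, 0.2228, 0.0363]
tool_rot: [0.678, 0.735, 0.0, 0.0]
force: [-1.8, -0.7, 7.5]
finger_gap: 0.526
```

Contact on the floor at the expected height. Release, lift clear and check from all views.

```bash
python3 -m inch '[0,0,0,0, 0,0,0,0, 0,0,0,0, 0,0,0.5,0]' 100; python3 -m inch '[0,0,1.5,0, 0,0,4,0, 0,0,5,0, 0,0,5,0, 0,0,0,0, 0,0,0,0, -2,4,1,0, -2,5,1,0, -2,5,1,0, 0,0,0,0, 0,0,0,0]';python3 look.py w23; python3 patch.py pics/w23.npz yellow; python3 - <<'E'
from h import *
for n in('scene','top'):
    p,d=optics.snapshot(n); np.savez(f'pics/{n}9.npz',p=p,d=d)
    x=p[90:320,130:490] if n=='scene' else p[110:285,185:465]
    cv2.imwrite(f'pics/{n}9.png',cv2.resize(x[:,:,::-1],None,fx=2.2 if n=='scene' else 2.85,fy=2.2 if n=='scene' else 2.85,interpolation=cv2.INTER_CUBIC))
E
```

```text
t: 38.3
tcp_pos: [0.4915, 0.2226, 0.04]
tool_rot: [0.678, 0.735, -0.0, -0.0]
force: [-0.5, 0.4, -0.1]
finger_gap: 0.998
t: 39.67
tcp_pos: [0.4309, 0.3621, 0.2238]
tool_rot: [0.678, 0.735, -0.002, -0.0]
force: [-0.4, -0.8, 0.2]
finger_gap: 1.003
t 39.67 tcp [430.9 362.1 223.8] tooly ang 0.081 tilt [-0.003 -0.002 -1.   ] gap 1.003 F [-0.4 -0.8  0.2]
blue 362 297 2172.5 z0.009 xy mm 495.1 194.4 size 76.2 148.5 ang 4.6
blue 362 297 2172.5 z0.055 xy mm 485.7 227.8 size 65.9 128.4 ang 4.6
green 362 348 93.0 z0.055 xy mm 495.6 161.3 size 20.2 11.8 ang 4.8
yellow 364 294 1733.5 z0.036 xy mm 492.1 222.2 size 47.1 62.0 ang 4.8
yellow [365. 295.] rect [492.8 220.6] [32.3 41.5] 4.8 pca c [492.8 221.4] long ang 96.3 sd [ 9.2 11.9]
```

View pics/w23.png

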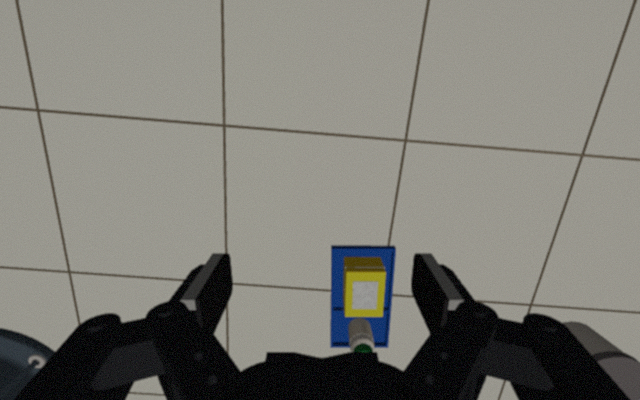

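View pics/scene9.png

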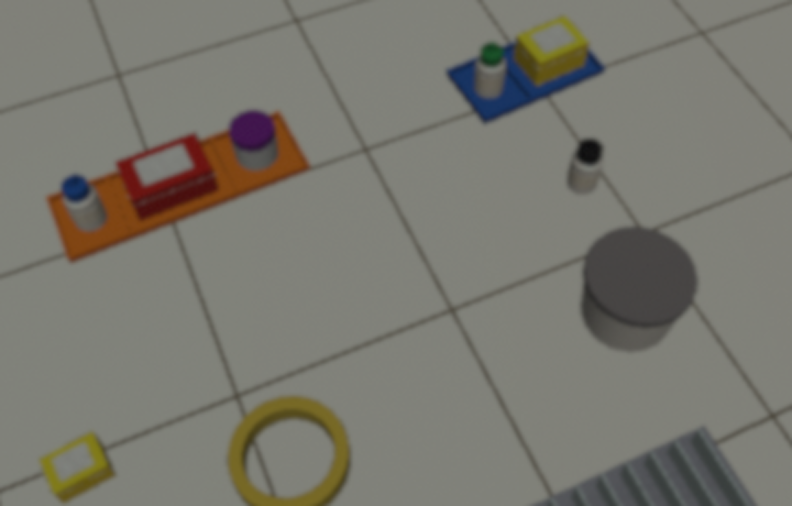

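View pics/top9.png

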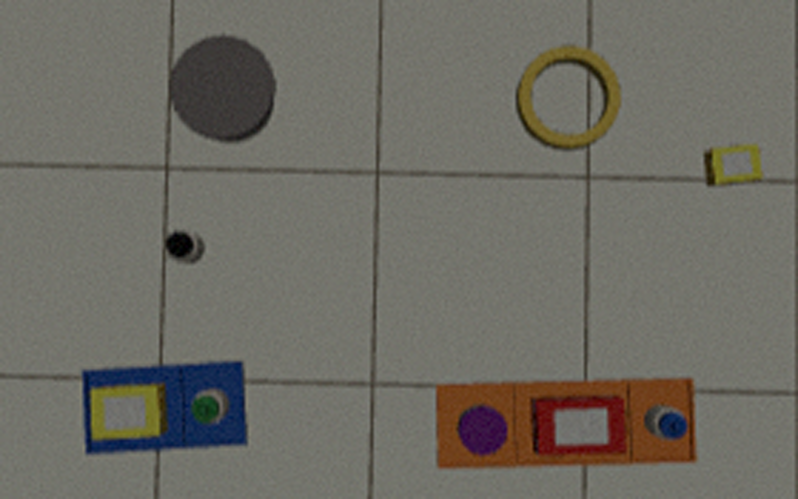

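All five items stand upright in their bays. In the enlarged top view the black bottle (185,245), tub (222,88), tape (568,97) and small yellow box (733,165) are exactly where they were. Handing in.

```bash
python3 -c "
from station import job; print(job.sign_off())"
```

```text
the job is handed in; nothing more can be done
None
```

Both kits are made up, and I handed the job in at about 40 s of the 136 s allowed. I placed the items in the order asked:
- **Orange tray:** blue-capped bottle, then the slide box, then the sample pot.
- **Blue tray:** green-capped bottle, then the larger yellow box.

I lowered each item until light floor contact (4–8 N) at the expected height, then let go.

The last wrist, top and scene pictures show all five upright in their bays, with the gripper open and well clear. I measured the slide box, pot and cover box within about 2 mm of their bay centres. The two bottles I checked mainly by eye in those pictures. By eye, the black-capped bottle, tape, tub and small yellow look-alike had not moved.

No check failed. Early on, the top and scene cameras disagreed by up to about 10 mm in some positions, probably because the scene view also shows the sides of things. I relied on the wrist and top views, which mostly agreed to about 1–2 mm. Those two also gave opposite signs for the slide box's small rotation at first; the white patch on its lid settled it at about −1.7°.

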